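# Put the stacked bench blocks away in their trays

### The arm

A 7-joint arm with a two-finger parallel gripper is mounted at the origin on the work surface. World frame = base frame: x ahead of the robot, y to its left, z up, the work surface at z = 0. Lengths are in m, angles in rad, forces in N, time in s.
With the tool pointing down it reaches from about 0.4 to 0.85 m from the base axis. Payload 10.4 kg.
Tool frame: the origin (TCP) lies on the centre line of the jaws, within the pads' length; the fingertips stand 11 mm ahead of it and the grasp point (between the pads) lies 8 mm behind it (tip_reach is the distance from the TCP to the fingertips, in m); z points along the fingers, y is the line along which they close (so a half turn about z gives the same grasp; the last joint's range is limited). The gripper opens to 85 mm and grips with 20 to 120 N. Pads are 22 mm wide; open, the fingers measure 114 mm over their backs; the gripper's body (76 mm by 85 mm) begins 54 mm behind the grasp point. The pads swing forward as they close: fully open they stand 13 mm farther back than shut.
Start: joints at [-1.202, 0.332, -0.065, 1.46, 0.022, 1.35, -0.088], TCP at [0.239, 0.578, 0.206] pointing down, gripper open.
Joint ranges: [-2.6, 2.6], [-0.5, 2.12], [-1.47, 1.34], [0.16, 2.42], [-1.27, 4.41], [0.06, 2.06], [-2.6, 2.6]. Speed limits (rad/s): [2.22, 2.22, 2.79, 2.79, 3.14, 3.14, 3.14].

### API

Orientations are given as a unit quaternion [x, y, z, w].
In Python, from workcell import get_obs, camera, hand_in, tip_reach gives the robot as it stands. The module is installed in compiled form; this text tells all that it offers.
- The arm moves only by the tool move_arm, never from a script. Its argument "plan" is a list of rows, each an object with "delta_pos": the shift along the tool's x, y, z in parts of the range, where 1.0 means 1 m, a list of three; "turn": the turn, a rotation vector about the tool's x, y, z in shares of 4 rad (1.0 is 4 rad), a list of three; "fingers": the closure, from 0 (fully open) to 1 (shut). A call has 1 to 12 rows; each row is the pose to reach, as a shift and turn from the pose commanded when the call began, along the tool's axes at that moment; what a row does not reach only later rows make up. A row lasts 1/8 s, in which the tool goes at most 62.5 mm and 10.7 degrees, less where a joint would pass 70% of its speed; a pose out of reach is approached as far as the arm can. A call with a gripper value outside its range is refused whole. The fingers move at their own pace and stop on an object; "force" is the grip in N (left out, the last holds). Time passes only in rows, so rows that repeat a pose let the fingers close. It gives the time, the measured TCP pose, the force, the opening and the grip force at its end, in the units of the state.
- get_obs(): the state, without advancing time (a new reading comes with each control period).
- camera(name): name is "scene" or "top" or "wrist"; returns a dict with "color" (420x560x3 uint8, red, green, blue), "range_z" (420x560 float32, m along the optical axis (not along the pixel's ray), 0 where there is no reading), "fx", "fy", "cx", "cy" (pixels), "R" (3x3) and "t" (3): a world point X has camera coordinates R X + t; the wrist camera has in their place "tool_from_camera" (4x4, takes a point from camera to tool coordinates, whose origin is the TCP and whose axes are the flange's). Camera axes: x right, y down, z forward; pixel columns grow to the right and rows downward; lengths in m; the calibration is good to about 2 mm. The wrist camera is an equidistant fisheye: a pixel r from the principal point sees the ray r / f radians off the axis. A picture is of the moment at which its call begins: read the wrist's pose just before it.
- hand_in(): hands the job in; it is judged then, once.
The state is a dict: "clock": time; "joint_pos": joint angles; "joint_velocities": joint speeds; "tau": joint torques, N m; "position": TCP position; "ee_rot": TCP orientation; "ft_force": force on the tool from outside, world axes, zero at the start; "torque": the same for the moment, N m; "grip_width": opening from 0.0 (shut) to 1.0 (fully open); "grasp_force": force on a finger pad.
Only numpy, scipy, OpenCV 4.12 (cv2) and the standard library are available. Lean on these libraries where they do the work, as an engineer would, in place of code of your own. Each camera call takes 0.05 s, during which the arm holds its last target. There are 200 camera calls.

### The job

On the goldsmith's bench four forming blocks are piled in one stack: take it apart from the top down, one block at a time, and set each block the same way up and flat on the felt inside the rim of the tray that has its own shape (oblong, hexagonal, round, square). Set the blocks down, do not drop or topple them, and leave the loupe and the little glass pot where they stand.

Things in the scene. Friction and masses are not known exactly. Their poses are not given: they have to be found in the camera images.
- oblong_block: Small oblong steel swage block with three dark cross grooves on its top, 36 (x) by 20 (y) by 18 mm high, about 0.1 kg. Starts as the top of the stack. Origin: centre of the underside; z up.
- hex_block: Hexagonal brass block, 42 mm across flats, 48.5 mm across corners, 20 mm high, about 0.25 kg. Starts second from the top. Origin: centre of the underside; z up; two of its flats face +x and -x (others every 60 degrees), corners lie on +y and -y.
- round_block: Round white nylon block, 56 mm diameter, 20 mm high, about 0.06 kg. Starts third from the top, on the square block. Origin: centre of the underside; z up.
- square_block: Square steel bench block, 64 by 64 mm, 20 mm high, about 0.6 kg. The bottom of the stack, lying on the bench. Origin: centre of the underside; z up; x and y square to its sides.
- oblong_tray: Light wooden tray with a grey felt floor, fixed to the bench, oblong, 58 (x) by 42 (y) mm inside. Felt floor 4 mm above the bench, rim top 10 mm above the bench, walls 5 mm thick. Origin: centre of the underside, on the bench; z up. Place of the oblong block.
- hex_tray: Light wooden tray with a grey felt floor, fixed to the bench, hexagonal, 62 mm across flats inside. Felt floor 4 mm above the bench, rim top 10 mm above the bench, walls 5 mm thick. Origin: centre of the underside, on the bench; z up. Flats face +x and -x and every 60 degrees. Place of the hexagonal block.
- round_tray: Light wooden tray with a grey felt floor, fixed to the bench, round, 76 mm diameter inside. Felt floor 4 mm above the bench, rim top 10 mm above the bench, walls 5 mm thick. Origin: centre of the underside, on the bench; z up. Place of the round block.
- square_tray: Light wooden tray with a grey felt floor, fixed to the bench, square, 84 by 84 mm inside. Felt floor 4 mm above the bench, rim top 10 mm above the bench, walls 5 mm thick. Origin: centre of the underside, on the bench; z up. x and y square to its sides. Place of the square block.
- loupe: Black eyeglass loupe standing on the bench among the trays, 32 mm diameter at its foot, 30 mm high. Origin: centre of the underside. To be left alone.
- glass_pot: Small glass pot with an aluminium lid, 44 mm diameter, 46 mm high, standing on the bench to the robot's right. Origin: centre of the underside. To be left alone.
There are look-alikes about, which are no part of the job. What is meant by the hex_block is not blue, and is the smaller of those in its own colour. Leave any purple look-alike of the square_block alone.

How it is judged:
By the outcome, as a careful person would: the job done as asked, in the order asked, and still so for the second after the job is handed in, with the robot touching nothing.
It also fails if it takes over 115 s, if anything falls off the work surface, if the arm or the gripper's body presses on something with over 40 N, if the wrist force passes 120 N, or if a joint passes its speed limit or range.

## Working session

There is one attempt and no reset: what is moved stays moved. The work goes in short steps, Python scripts to look and compute and a tool call to move; the robot and the scene stay as the last step left them, time stands still between calls to the robot, and variables do not carry over. Pictures are saved under pics/ and viewed, at most 14 in all, crops included, and the job is handed in when it is done.

Besides the shell and the picture viewer there is one more tool, called as name(argument=value, ...), one argument or row to a line, values as JSON. move_arm: Moves the arm, as the interface text tells. Its arguments: {"type":"object","properties":{"plan":{"type":"array","items":{"type":"object","properties":{"delta_pos":{"type":"array","items":{"type":"number"}},"turn":{"type":"array","items":{"type":"number"}},"fingers":{"type":"number"}}}},"force":{"type":"number"}},"required":["plan"]}

```bash
mkdir -p pics; cat > h.py <<'E'
import numpy as np,cv2
from workcell import *
def save(n,im): cv2.imwrite('pics/'+n,cv2.cvtColor(im,cv2.COLOR_RGB2BGR))
def cloud(c):
    v,u=np.mgrid[:420,:560]; z=c['range_z'].astype(float)
    P=np.stack([(u-c['cx'])/c['fx']*z,(v-c['cy'])/c['fy']*z,z],-1)
    return (P-c['t'])@c['R']
def onplane(c,px,h):
    px=np.atleast_2d(px).astype(float)
    d=np.c_[(px[:,0]-c['cx'])/c['fx'],(px[:,1]-c['cy'])/c['fy'],np.ones(len(px))]@c['R']
    o=-c['R'].T@c['t']; return o+d*((h-o[2])/d[:,2])[:,None]
E
python3 - <<'E'
from h import *
import pickle
for n in('scene','top'):
    c=camera(n); save(n+'0.png',c['color']); pickle.dump(c,open(n+'0.pkl','wb')); print(n,c['fx'],-c['R'].T@c['t'])
o=get_obs(); print(o, tip_reach)
E
```

```text
scene 535.8258754513517 [1.10599674 0.51347236 1.1325221 ]
top 521.4372269583765 [ 0.40427223 -0.08441734  1.16214156]
{'clock': 0.1, 'joint_pos': array([-1.20160072,  0.33281045, -0.06468491,  1.4608219 ,  0.02156297,
        1.3498778 , -0.08851888]), 'joint_velocities': array([ 0.00182601, -0.00136518, -0.0004334 , -0.00223392, -0.00151178,
        0.00024618,  0.00043397]), 'tau': array([ 5.24602801e-04, -6.26742268e+01,  4.85944503e-02, -3.92427278e+01,
        1.63245335e-02,  6.84845319e-03,  1.00785880e-05]), 'position': array([0.23852238, 0.57732204, 0.20491126]), 'ee_rot': array([ 1.94658393e-01,  9.80870907e-01, -6.02458983e-04, -1.08389185e-04]), 'ft_force': array([ 0.25086109, -0.11270909,  0.07916938]), 'torque': array([-0.01778491,  0.02463451, -0.06573417]), 'grasp_force': 0.0, 'grip_width': 0.9978247015838975} 0.011
```

View pics/scene0.png

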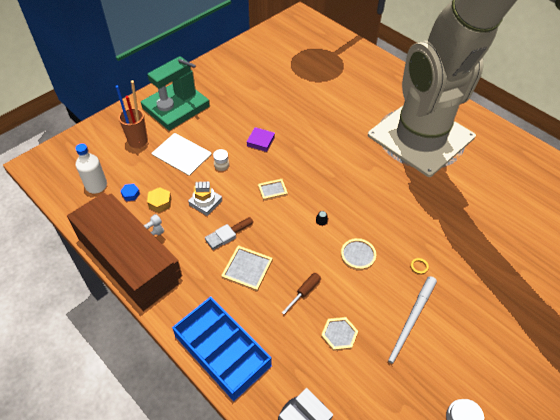

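View pics/top0.png

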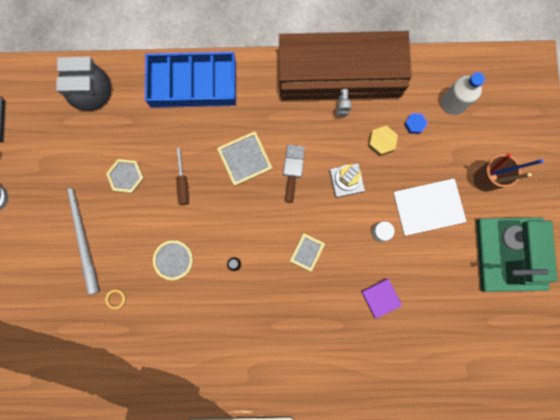

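The top view shows the stack at (348,180), which is also at scene (205,196). Candidates for hex_block are the brass hex in the stack at (348,178), a larger brass hex at (383,140) and a blue hex at (416,123); I choose the one in the stack, since it is smaller and not blue. For square_block there is the stack's base at (348,180) and a purple one at (381,298); I choose the steel base. Next I check this choice in a close crop and measure.

```bash
python3 - <<'E'
from h import *
import pickle
c=pickle.load(open('top0.pkl','rb')); s=pickle.load(open('scene0.pkl','rb'))
a=cv2.resize(c['color'][150:210,318:378],(400,400),interpolation=cv2.INTER_CUBIC)
b=cv2.resize(s['color'][166:226,175:235],(400,400),interpolation=cv2.INTER_CUBIC)
save('stack.png',np.hstack([a,b]))
P=cloud(c)
hsv=cv2.cvtColor(c['color'],cv2.COLOR_RGB2HSV)
# trays: felt grey mask
for n,(u,v) in dict(hex=(125,176),sq=(245,158),rnd=(173,260),obl=(308,252)).items():
    m=((hsv[...,1]<60)).astype(np.uint8)
    r=np.zeros_like(m); r[v-40:v+40,u-40:u+40]=1; m=m*r
    k,l,st,ce=cv2.connectedComponentsWithStats(m); i=l[v,u]
    ct=max(cv2.findContours((l==i).astype(np.uint8),0,2)[0],key=cv2.contourArea)
    w=onplane(c,ct[:,0],0.006)[:,:2]
    rc=cv2.minAreaRect((w*1000).astype(np.float32)); h=cv2.convexHull((w*1000).astype(np.float32))
    M=cv2.moments(h); print(n,c['color'][v,u],rc,M['m10']/M['m00'],M['m01']/M['m00'],'z',np.median(P[l==i][:,2]))
    if n=='hex':
        hw=h[:,0]-[M['m10']/M['m00'],M['m01']/M['m00']]
        t=np.arange(0,60,2.); e=[sum((hw@[np.cos(np.radians(x+q)),np.sin(np.radians(x+q))]).max() for q in range(0,360,60)) for x in t]; print('hexang',t[np.argmin(e)],min(e)/6)
# heights around stack
for n,C in(('top',c),('scene',s)):
    Q=cloud(C); 
    near=(np.hypot(Q[...,0]-0.54,Q[...,1]+0.24)<0.06)
    for lo,hi in((.014,.026),(.034,.046),(.052,.066),(.07,.09)):
        m=near&(Q[...,2]>lo)&(Q[...,2]<hi)
        if m.sum()>3: q=Q[m]; print(n,lo,m.sum(),q.mean(0),q.min(0),q.max(0))
print(P[180,348],P[264,233],P[231,383])
E
```

```text
hex [163 168 170] ((642.6265258789062, 253.50030517578125), (61.90435028076172, 67.31169891357422), 50.561763763427734) 642.4622004580979 253.0306686901633 z 0.0041125006693313445
hexang 52.0 31.109774459838718
sq [166 169 172] ((677.3115844726562, -17.76935577392578), (83.95445251464844, 84.3938217163086), 23.092811584472656) 677.4278217080492 -17.75400356194456 z 0.0038787174830969672
rnd [169 172 173] ((451.5543518066406, 144.12135314941406), (73.5453872680664, 72.77420806884766), 88.8628158569336) 451.3535918705263 143.57205265955687 z 0.0042756440534548225
obl [168 172 175] ((462.2401428222656, -153.29299926757812), (42.367393493652344, 57.6130485534668), 61.99500274658203) 462.0804874878094 -153.10156293202962 z 0.004165073962549674
top 0.014 99 [ 0.59176946 -0.23831133  0.01949885] [ 0.58405529 -0.2677959   0.01459723] [ 0.5990601  -0.21881266  0.02580961]
top 0.034 21 [ 0.59711343 -0.24298388  0.03992663] [ 0.59525561 -0.25395662  0.03458624] [ 0.59973323 -0.23218333  0.04332537]
scene 0.014 25 [ 0.59278899 -0.23015203  0.0195194 ] [ 0.58667231 -0.24805776  0.01558418] [ 0.59786807 -0.21806916  0.02366227]
[ 0.60841796 -0.24031483  0.07713475] [0.43808293 0.00832698 0.0303603 ] [ 0.5014099  -0.31500056  0.04823371]
```

View pics/stack.png

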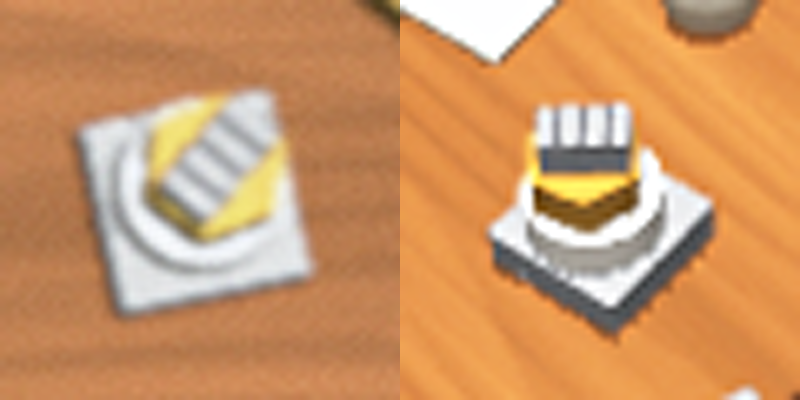

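The crop shows the oblong steel block with its grooves on the brass hex, on the white round, on the steel square, so the choice holds. Now I move over the stack for a close wrist look.

```bash
cat >> h.py <<'E'
from scipy.spatial.transform import Rotation as Ro
def tgt(x,y,z,yaw=None,o=None):
    """print tool-frame shift and turn (mm, rad) to TCP x,y,z, tool y-axis at yaw deg (mod 180)"""
    o=o or get_obs(); R=Ro.from_quat(o['ee_rot']).as_matrix()
    cy=np.degrees(np.arctan2(R[1,1],R[0,1])); d=0
    if yaw is not None: d=(yaw-cy+90)%180-90
    Rt=Ro.from_euler('z',cy+d,degrees=True).as_matrix()@np.array([[0,1,0],[1,0,0],[0,0,-1.]]).T
    # Rt: x_tool=?, ensure y_tool at yaw, z down
    yv=np.array([np.cos(np.radians(cy+d)),np.sin(np.radians(cy+d)),0]); zv=np.array([0,0,-1.]); Rt=np.c_[np.cross(yv,zv),yv,zv]
    print('dpos',np.round(R.T@(np.array([x,y,z])-o['position']),4),'turn',np.round(Ro.from_matrix(R.T@Rt).as_rotvec(),3),'yaw now',round(cy,1),'j',np.round(o['joint_pos'],2),'t',o['clock'],'pos',np.round(o['position'],4))
E
python3 -c "
from h import *
tgt(0.58,-0.22,0.27,45)"
```

```text
dpos [-0.6201 -0.6066 -0.0643] turn [-0.001  0.     0.394] yaw now 67.6 j [-1.2   0.33 -0.06  1.46  0.02  1.35 -0.09] t 0.1 pos [0.2385 0.5773 0.2049]
```

Units first: turns go in shares of 4 rad. So 0.394 rad / 4 = 0.0985.

move_arm(
  plan=[
    {"delta_pos": [-0.62, -0.607, -0.064], "turn": [0, 0, 0.0985], "fingers": 0},
    {"delta_pos": [-0.62, -0.607, -0.064], "turn": [0, 0, 0.0985], "fingers": 0},
    {"delta_pos": [-0.62, -0.607, -0.064], "turn": [0, 0, 0.0985], "fingers": 0},
    {"delta_pos": [-0.62, -0.607, -0.064], "turn": [0, 0, 0.0985], "fingers": 0},
    {"delta_pos": [-0.62, -0.607, -0.064], "turn": [0, 0, 0.0985], "fingers": 0},
    {"delta_pos": [-0.62, -0.607, -0.064], "turn": [0, 0, 0.0985], "fingers": 0},
    {"delta_pos": [-0.62, -0.607, -0.064], "turn": [0, 0, 0.0985], "fingers": 0},
    {"delta_pos": [-0.62, -0.607, -0.064], "turn": [0, 0, 0.0985], "fingers": 0},
    {"delta_pos": [-0.62, -0.607, -0.064], "turn": [0, 0, 0.0985], "fingers": 0},
    {"delta_pos": [-0.62, -0.607, -0.064], "turn": [0, 0, 0.0985], "fingers": 0},
    {"delta_pos": [-0.62, -0.607, -0.064], "turn": [0, 0, 0.0985], "fingers": 0},
    {"delta_pos": [-0.62, -0.607, -0.064], "turn": [0, 0, 0.0985], "fingers": 0},
  ],
)

```text
clock: 1.6
position: [0.5332, -0.1118, 0.261]
ee_rot: [0.383, 0.924, 0.0, 0.0]
ft_force: [0.0, 0.2, -0.9]
grip_width: 0.996
grasp_force: 0.0
```

```bash
python3 -c "
from h import *
tgt(0.58,-0.22,0.27,45)"
```

```text
dpos [-0.1096 -0.0435 -0.009 ] turn [0.001 0.    0.   ] yaw now 45.0 j [-0.5   0.13  0.69  1.62 -0.09  1.42  0.99] t 1.6 pos [ 0.5332 -0.1118  0.261 ]
```

move_arm(
  plan=[
    {"delta_pos": [-0.105, -0.043, -0.009], "fingers": 0.2},
    {"delta_pos": [-0.105, -0.043, -0.009], "fingers": 0.2},
    {"delta_pos": [-0.105, -0.043, -0.009], "fingers": 0.2},
    {"delta_pos": [-0.105, -0.043, -0.009], "fingers": 0.2},
  ],
)

```text
validation failed for argument at $.pl...
```

```bash
python3 - <<'E'
from h import *
import pickle
o=get_obs(); c=camera('wrist'); pickle.dump((o,c),open('w1.pkl','wb')); save('w1.png',c['color'])
print(c['fx'],c['cx'],c['cy'],c['tool_from_camera'],o['position'],o['grip_width'])
E
```

```text
325.19226210127806 274.8978483307924 210.09486196637656 [[-1.49520707e-04 -9.54367907e-01 -2.98633348e-01  7.69049353e-02]
 [ 9.99999915e-01 -2.80658838e-05 -4.10990656e-04  8.32050128e-04]
 [ 3.83854883e-04 -2.98633384e-01  9.54367830e-01 -1.67814980e-01]
 [ 0.00000000e+00  0.00000000e+00  0.00000000e+00  1.00000000e+00]] [ 0.53322256 -0.1117507   0.26098469] 0.996477189126495
```

View pics/w1.png

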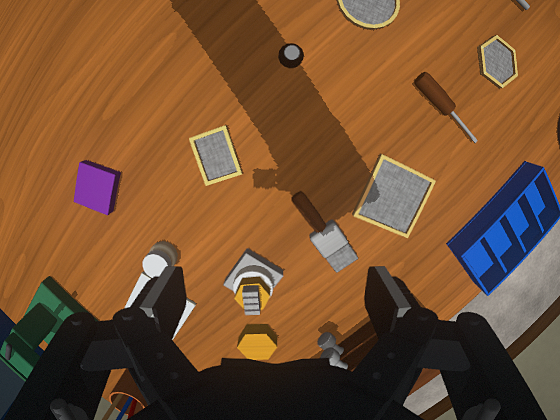

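The wrist view shows the stack at (252,285) between the fingers, the purple look-alike at (97,187) and the larger brass hex at (257,340). The move was refused because "turn" was missing, so I repeat it with that field.

move_arm(
  plan=[
    {"delta_pos": [-0.105, -0.043, -0.009], "turn": [0, 0, 0], "fingers": 0.0},
    {"delta_pos": [-0.105, -0.043, -0.009], "turn": [0, 0, 0], "fingers": 0.0},
    {"delta_pos": [-0.105, -0.043, -0.009], "turn": [0, 0, 0], "fingers": 0.0},
    {"delta_pos": [-0.105, -0.043, -0.009], "turn": [0, 0, 0], "fingers": 0.0},
  ],
)

```text
clock: 2.15
position: [0.5764, -0.2143, 0.2692]
ee_rot: [0.383, 0.924, -0.0, -0.001]
ft_force: [-0.9, 1.1, -0.4]
grip_width: 1.005
grasp_force: 0.0
```

```bash
cat >> h.py <<'E'
def wray(o,c,px):
    px=np.atleast_2d(px).astype(float)-[c['cx'],c['cy']]; r=np.hypot(*px.T)+1e-9; th=r/c['fx']
    d=np.c_[px*(np.sin(th)/r)[:,None],np.cos(th)]
    R=Ro.from_quat(o['ee_rot']).as_matrix(); T=c['tool_from_camera']
    return R@T[:3,3]+o['position'], d@T[:3,:3].T@R.T
def wplane(o,c,px,h):
    p,d=wray(o,c,px); return p+d*((h-p[2])/d[:,2])[:,None]
def wcloud(o,c):
    v,u=np.mgrid[:420,:560]; px=np.c_[u.ravel(),v.ravel()]; r=np.hypot(*(px-[c['cx'],c['cy']]).T)/c['fx']
    p,d=wray(o,c,px); return (p+d*(c['range_z'].ravel()/np.cos(r))[:,None]).reshape(420,560,3)
def rect(w): 
    r=cv2.minAreaRect((w[:,:2]*1000).astype(np.float32)); b=cv2.boxPoints(r); e=b[1]-b[0]; f=b[2]-b[1]
    if np.hypot(*e)<np.hypot(*f): e=f
    return np.round(r[0],1),np.round(r[1],1),'long axis yaw',round(np.degrees(np.arctan2(e[1],e[0]))%180,1)
E
python3 - <<'E'
from h import *
import pickle
o=get_obs(); c=camera('wrist'); pickle.dump((o,c),open('w2.pkl','wb')); save('w2.png',c['color'])
P=wcloud(o,c); print(o['position'],o['clock'])
near=np.hypot(P[...,0]-.605,P[...,1]+.24)<.06
for lo,hi in((.014,.026),(.034,.046),(.053,.067),(.072,.09)):
    m=(near&(P[...,2]>lo)&(P[...,2]<hi))
    if m.sum()>20:
        q=P[m]; print(lo,m.sum(),np.round(np.median(q,0),4),rect(q)); print(np.round(cv2.minEnclosingCircle((q[:,:2]*1000).astype(np.float32)),1) if 0 else cv2.minEnclosingCircle((q[:,:2]*1000).astype(np.float32)))
vu=np.argwhere(near&(P[...,2]>.03)).mean(0).astype(int); print(vu)
v,u=vu; save('w2c.png',cv2.resize(c['color'][max(v-60,0):v+60,max(u-60,0):u+60],(480,480),interpolation=cv2.INTER_CUBIC))
E
```

```text
[ 0.57644122 -0.21425136  0.26917681] 2.15
0.014 737 [ 0.6015 -0.2281  0.0194] (array([ 622.1, -246.1]), array([64. , 64.2]), 'long axis yaw', np.float32(100.5))
((621.819580078125, -245.7347412109375), 44.111080169677734)
0.034 423 [ 0.6085 -0.2323  0.0395] (array([ 621.1, -243.5]), array([54.5, 47. ]), 'long axis yaw', np.float32(47.1))
((624.2295532226562, -246.53286743164062), 28.041704177856445)
0.053 506 [ 0.6201 -0.2424  0.0595] (array([ 625.1, -247.2]), array([42. , 47.4]), 'long axis yaw', np.float32(110.4))
((625.2689819335938, -247.27781677246094), 24.222888946533203)
0.072 489 [ 0.6228 -0.2449  0.0775] (array([ 623.7, -245.8]), array([19.9, 35.6]), 'long axis yaw', np.float32(138.6))
((623.855224609375, -245.84869384765625), 19.675939559936523)
[363 282]
```

View pics/w2c.png

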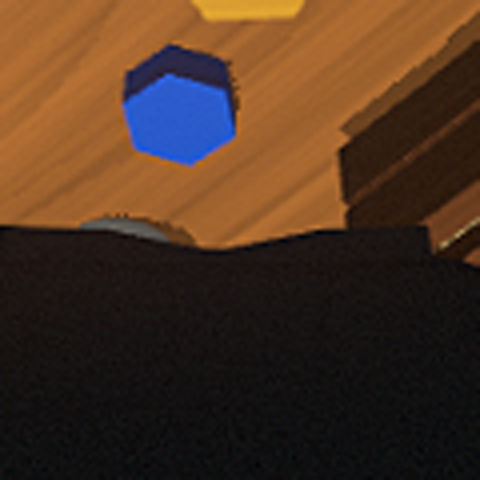

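The crop missed the stack because gripper points shifted its centre, but the cloud fits are clean. They give all four block poses, with sizes that match the description.

```bash
python3 -c "
from h import *
tgt(0.6238,-0.2458,0.081,48.6)"
```

```text
dpos [-0.0564  0.0105  0.1884] turn [ 0.    -0.001 -0.062] yaw now 45.0 j [-0.3   0.34  0.76  1.42 -0.23  1.47  1.24] t 2.2 pos [ 0.5766 -0.2135  0.2694]
```

Scaled: -0.062 rad / 4 = -0.0155.

move_arm(
  plan=[
    {"delta_pos": [-0.056, 0.0105, 0.06], "turn": [0, 0, -0.0155], "fingers": 0.4},
    {"delta_pos": [-0.056, 0.0105, 0.12], "turn": [0, 0, -0.0155], "fingers": 0.4},
    {"delta_pos": [-0.056, 0.0105, 0.15], "turn": [0, 0, -0.0155], "fingers": 0.4},
    {"delta_pos": [-0.056, 0.0105, 0.15], "turn": [0, 0, -0.0155], "fingers": 0.4},
    {"delta_pos": [-0.056, 0.0105, 0.15], "turn": [0, 0, -0.0155], "fingers": 0.4},
    {"delta_pos": [-0.056, 0.0105, 0.15], "turn": [0, 0, -0.0155], "fingers": 0.4},
  ],
)

```text
clock: 2.95
position: [0.6248, -0.2469, 0.1226]
ee_rot: [0.354, 0.935, 0.0, 0.002]
ft_force: [-0.1, -0.2, 0.6]
grip_width: 0.596
grasp_force: 0.0
```

```bash
python3 - <<'E'
from h import *
import pickle
tgt(0.6238,-0.2458,0.081,48.6)
o=get_obs(); c=camera('wrist'); P=wcloud(o,c)
R=Ro.from_quat(o['ee_rot']).as_matrix(); Q=(P-o['position'])@R
m=(abs(Q[...,0])<.013)&(abs(Q[...,1])<.07)&(abs(Q[...,2])<.03)
for s in(-1,1):
    q=Q[m&(Q[...,1]*s>0.012)]; print(s,len(q), 'tip z',np.percentile(q[:,2],[90,98,100]) if len(q) else 0, np.percentile(abs(q[:,1]),[0,2,98]) if len(q) else 0)
m2=(np.hypot(P[...,0]-.624,P[...,1]+.246)<.025)&(abs(P[...,2]-.078)<.004); q=P[m2]; print(m2.sum(), rect(q) if m2.sum()>5 else '')
print(o['grip_width']); save('w3.png',c['color'])
E
```

```text
dpos [0.0017 0.0001 0.0416] turn [ 0.002  0.003 -0.001] yaw now 48.6 j [-0.17  0.56  0.69  1.46 -0.37  1.25  1.41] t 2.95 pos [ 0.6248 -0.2469  0.1226]
-1 17 tip z [-0.02861048 -0.02825395 -0.02819325] [0.02451356 0.02451655 0.02517046]
1 19 tip z [-0.02849052 -0.02824528 -0.02823918] [0.02617359 0.02618957 0.02665317]
1403 (array([ 624.1, -246.1]), array([19.9, 35.9]), 'long axis yaw', np.float32(139.2))
0.5955262518011386
```

View pics/w3.png

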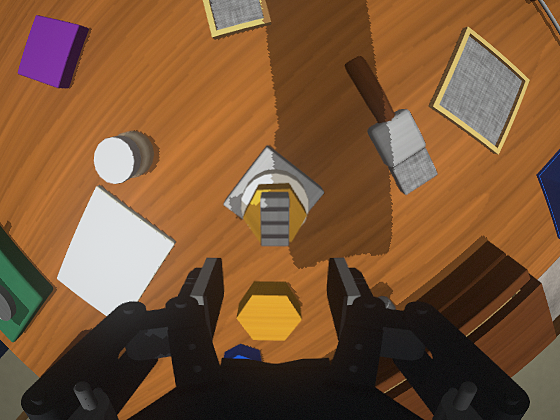

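The wrist view shows the oblong at (275,218) aligned with the jaws, with the fingertips near (219,260) and (333,260). I check the tip height in the fixed views before descending.

```bash
python3 - <<'E'
from h import *
o=get_obs(); R=Ro.from_quat(o['ee_rot']).as_matrix()
c=camera('wrist'); P=wcloud(o,c); Q=(P-o['position'])@R
for p in((217,264),(214,270),(212,280),(337,264),(340,275)): print(p,Q[p[1],p[0]].round(4),c['range_z'][p[1],p[0]])
for n in('scene','top'):
    s=camera(n); W=cloud(s); Q=(W-o['position'])@R
    m=(abs(Q[...,0])<.02)&(abs(Q[...,1])<.06)&(W[...,2]>.084)&(W[...,2]<.25)
    q=Q[m]; print(n,len(q)); 
    for sg in(-1,1):
        a=q[q[:,1]*sg>0]; print(sg,len(a),a[np.argsort(-a[:,2])[:4]].round(4) if len(a) else '')
    if n=='scene': save('s1.png',cv2.resize(s['color'][100:240,130:290],(640,560)))
E
```

```text
(217, 264) [ 0.0115 -0.025  -0.0395] 0.14201318
(214, 270) [ 0.0113 -0.0255 -0.0448] 0.1369444
(212, 280) [ 0.0113 -0.0248 -0.0536] 0.12854798
(337, 264) [ 0.0116  0.0285 -0.0396] 0.14183486
(340, 275) [ 0.0115  0.028  -0.0496] 0.13229631
scene 239
-1 19 [[ 0.0086 -0.0267 -0.0292]
 [ 0.0089 -0.0266 -0.0329]
 [ 0.0098 -0.0227 -0.0406]
 [-0.004  -0.0252 -0.0492]]
1 220 [[ 0.0059  0.0316 -0.0283]
 [ 0.0088  0.0345 -0.0315]
 [ 0.0088  0.0322 -0.0325]
 [ 0.0019  0.0364 -0.034 ]]
top 7
-1 0 
1 7 [[ 0.0134  0.0592 -0.0911]
 [ 0.0142  0.0597 -0.0996]
 [ 0.0145  0.0585 -0.1103]
 [ 0.0132  0.0597 -0.1107]]
```

View pics/s1.png

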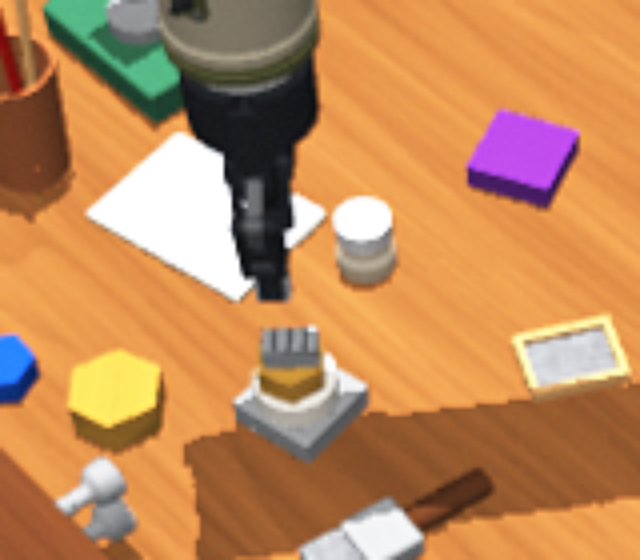

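Two views put the fingertips about 28 mm behind the reported TCP, while the text says ahead of it. I test this safely: go to the TCP height that the text implies for the grasp, close, and see whether anything is gripped.

Scaled: 0.003 rad / 4 = 0.0008.

move_arm(
  force=25,
  plan=[
    {"delta_pos": [0.0015, 0, 0.02], "turn": [0.0005, 0.0008, 0], "fingers": 0.4},
    {"delta_pos": [0.0015, 0, 0.0415], "turn": [0.0005, 0.0008, 0], "fingers": 0.4},
    {"delta_pos": [0.0015, 0, 0.0415], "turn": [0.0005, 0.0008, 0], "fingers": 0.4},
    {"delta_pos": [0.0015, 0, 0.0415], "turn": [0.0005, 0.0008, 0], "fingers": 0.7},
    {"delta_pos": [0.0015, 0, 0.0415], "turn": [0.0005, 0.0008, 0], "fingers": 0.8},
    {"delta_pos": [0.0015, 0, 0.0415], "turn": [0.0005, 0.0008, 0], "fingers": 0.82},
    {"delta_pos": [0.0015, 0, 0.0415], "turn": [0.0005, 0.0008, 0], "fingers": 0.82},
  ],
)

```text
clock: 4.03
position: [0.6227, -0.2459, 0.0786]
ee_rot: [0.354, 0.935, -0.0, -0.002]
ft_force: [0.1, -0.7, -0.2]
grip_width: 0.18
grasp_force: 0.0
```

```bash
python3 - <<'E'
from h import *
tgt(.6238,-.2458,.081,48.6)
o=get_obs(); R=Ro.from_quat(o['ee_rot']).as_matrix()
s=camera('scene'); W=cloud(s); Q=(W-o['position'])@R
m=(abs(Q[...,0])<.02)&(abs(Q[...,1])<.06)&(W[...,2]>.084)&(W[...,2]<.25); q=Q[m]; print(q[np.argsort(-q[:,2])[:6]].round(4))
c=camera('wrist'); P=wcloud(o,c)
m2=(np.hypot(P[...,0]-.624,P[...,1]+.246)<.025)&(abs(P[...,2]-.078)<.004); print(m2.sum(), rect(P[m2]),o['grip_width'],o['grasp_force'])
save('w4.png',np.hstack([cv2.resize(c['color'],None,fx=.75,fy=.75),cv2.resize(s['color'][130:230,150:250],(315,315))]))
E
```

```text
dpos [-0.0008  0.0009 -0.0024] turn [-0.002 -0.003 -0.001] yaw now 48.5 j [-0.17  0.6   0.67  1.5  -0.39  1.18  1.42] t 4.025 pos [ 0.6227 -0.2459  0.0786]
[[ 0.0036  0.016  -0.0268]
 [ 0.0012  0.0168 -0.0278]
 [ 0.0062  0.017  -0.0278]
 [-0.0112  0.014  -0.0289]
 [ 0.0087  0.0148 -0.029 ]
 [ 0.0063  0.0149 -0.0292]]
1958 (array([ 624.2, -245.8]), array([20. , 36.2]), 'long axis yaw', np.float32(137.9)) 0.18021295183786926 0.0
```

View pics/w4.png

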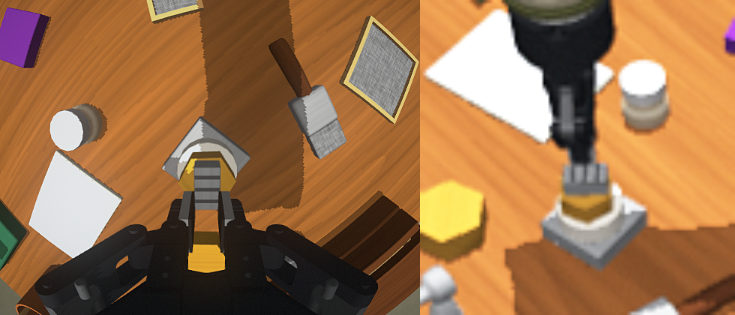

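The fingers closed to 15 mm, below the block's 20 mm, with no grip force, so they are above it. The picture agrees, with the tips just above the block at (205,165) in the wrist part. The tips really stand about 26 mm behind the TCP when nearly shut, and I plan with that. Reopen, descend, grip.

Scaled: -0.003 rad / 4 = -0.0008.

move_arm(
  force=30,
  plan=[
    {"delta_pos": [-0.001, 0.001, 0], "turn": [-0.0005, -0.0008, 0], "fingers": 0.5},
    {"delta_pos": [-0.001, 0.001, 0], "turn": [-0.0005, -0.0008, 0], "fingers": 0.5},
    {"delta_pos": [-0.001, 0.001, 0.01], "turn": [-0.0005, -0.0008, 0], "fingers": 0.5},
    {"delta_pos": [-0.001, 0.001, 0.022], "turn": [-0.0005, -0.0008, 0], "fingers": 0.5},
    {"delta_pos": [-0.001, 0.001, 0.033], "turn": [-0.0005, -0.0008, 0], "fingers": 0.5},
    {"delta_pos": [-0.001, 0.001, 0.033], "turn": [-0.0005, -0.0008, 0], "fingers": 0.5},
    {"delta_pos": [-0.001, 0.001, 0.033], "turn": [-0.0005, -0.0008, 0], "fingers": 0.8},
    {"delta_pos": [-0.001, 0.001, 0.033], "turn": [-0.0005, -0.0008, 0], "fingers": 0.85},
    {"delta_pos": [-0.001, 0.001, 0.033], "turn": [-0.0005, -0.0008, 0], "fingers": 0.9},
    {"delta_pos": [-0.001, 0.001, 0.033], "turn": [-0.0005, -0.0008, 0], "fingers": 0.9},
  ],
)

```text
clock: 5.38
position: [0.6241, -0.246, 0.0457]
ee_rot: [0.354, 0.935, 0.0, 0.0]
ft_force: [0.5, -0.4, 3.5]
grip_width: 0.223
grasp_force: 31.6
```

```bash
python3 - <<'E'
from h import *
tgt(.4622,-.1532,.12,62)
o=get_obs(); R=Ro.from_quat(o['ee_rot']).as_matrix()
s=camera('scene'); W=cloud(s); Q=(W-o['position'])@R
m=(abs(Q[...,0])<.014)&(abs(Q[...,1])<.06)&(abs(Q[...,1])>.012)&(W[...,2]>.062)&(W[...,2]<.25)&(s['color'].max(-1)<70); q=W[m]; print('tip z',np.sort(q[:,2])[:6].round(4))
E
```

```text
dpos [ 0.1827 -0.0377 -0.0744] turn [ 0.     0.001 -0.235] yaw now 48.5 j [-0.15  0.63  0.66  1.53 -0.41  1.12  1.44] t 5.375 pos [ 0.6241 -0.246   0.0457]
tip z [0.0822 0.0834 0.084  0.0841 0.0846 0.0856]
```

Gripped at 19 mm width. Lift and carry to the oblong tray.

Scaled: -0.06 rad / 4 = -0.015.

move_arm(
  plan=[
    {"delta_pos": [0, 0, -0.02], "turn": [0, 0, 0], "fingers": 0.9},
    {"delta_pos": [0, 0, -0.05], "turn": [0, 0, 0], "fingers": 0.9},
    {"delta_pos": [0.03, -0.006, -0.07], "turn": [0, 0, -0.015], "fingers": 0.9},
    {"delta_pos": [0.08, -0.017, -0.07], "turn": [0, 0, -0.0325], "fingers": 0.9},
    {"delta_pos": [0.13, -0.027, -0.07], "turn": [0, 0, -0.05], "fingers": 0.9},
    {"delta_pos": [0.183, -0.038, -0.07], "turn": [0, 0, -0.0588], "fingers": 0.9},
    {"delta_pos": [0.183, -0.038, -0.06], "turn": [0, 0, -0.0588], "fingers": 0.9},
    {"delta_pos": [0.183, -0.038, -0.06], "turn": [0, 0, -0.0588], "fingers": 0.9},
    {"delta_pos": [0.183, -0.038, -0.06], "turn": [0, 0, -0.0588], "fingers": 0.9},
    {"delta_pos": [0.183, -0.038, -0.06], "turn": [0, 0, -0.0588], "fingers": 0.9},
  ],
)

```text
clock: 6.68
position: [0.462, -0.1538, 0.1053]
ee_rot: [0.242, 0.97, -0.001, -0.0]
ft_force: [0.4, -0.8, -0.8]
grip_width: 0.216
grasp_force: 31.2
```

```bash
python3 - <<'E'
from h import *
tgt(.4622,-.1532,-0.0095,62)
o=get_obs(); c=camera('wrist'); P=wcloud(o,c); save('w5.png',c['color'])
R=Ro.from_quat(o['ee_rot']).as_matrix(); Q=(P-o['position'])@R
m=(np.hypot(P[...,0]-.462,P[...,1]+.153)<.05)&(abs(P[...,2]-.004)<.003)&(cv2.cvtColor(c['color'],cv2.COLOR_RGB2HSV)[...,1]<60); print('felt',m.sum(),rect(P[m]))
m=(abs(Q[...,1])<.02)&(abs(Q[...,0])<.03)&(Q[...,2]<0)&(Q[...,2]>-.05)&(abs(Q[...,1])<.0095);q=Q[m];print(len(q),q.min(0),q.max(0))
print(o['grip_width'],o['grasp_force'])
E
```

```text
dpos [0.0002 0.0008 0.1148] turn [-0.001  0.    -0.001] yaw now 61.9 j [-0.44  0.12  0.72  1.97 -0.09  1.08  1.4 ] t 6.675 pos [ 0.462  -0.1538  0.1053]
felt 2920 (array([ 464.7, -153.1]), array([41.7, 56.3]), 'long axis yaw', np.float32(152.2))
3081 [-0.01843147 -0.00948021 -0.04997123] [ 0.01818805  0.00949985 -0.01376507]
0.21648570630272676 31.211317777633667
```

View pics/w5.png

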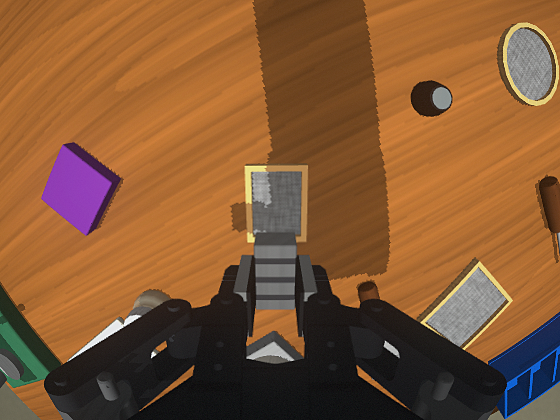

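The wrist view shows the oblong held at (275,270), lined up with its tray at (276,203). Lower it.

move_arm(
  plan=[
    {"delta_pos": [0, 0.001, 0.04], "turn": [0, 0, 0], "fingers": 0.9},
    {"delta_pos": [0, 0.001, 0.08], "turn": [0, 0, 0], "fingers": 0.9},
    {"delta_pos": [0, 0.001, 0.1], "turn": [0, 0, 0], "fingers": 0.9},
    {"delta_pos": [0, 0.001, 0.108], "turn": [0, 0, 0], "fingers": 0.9},
    {"delta_pos": [0, 0.001, 0.112], "turn": [0, 0, 0], "fingers": 0.9},
    {"delta_pos": [0, 0.001, 0.114], "turn": [0, 0, 0], "fingers": 0.9},
    {"delta_pos": [0, 0.001, 0.114], "turn": [0, 0, 0], "fingers": 0.9},
  ],
)

```text
clock: 7.6
position: [0.4624, -0.1522, -0.0083]
ee_rot: [0.242, 0.97, 0.0, 0.0]
ft_force: [0.5, 0.0, -1.4]
grip_width: 0.222
grasp_force: 31.2
```

move_arm(
  plan=[
    {"delta_pos": [0, 0, 0.001], "turn": [0, 0, 0], "fingers": 0.9},
    {"delta_pos": [0, 0, 0.002], "turn": [0, 0, 0], "fingers": 0.9},
    {"delta_pos": [0, 0, 0.002], "turn": [0, 0, 0], "fingers": 0.9},
  ],
)

```text
clock: 7.98
position: [0.4622, -0.1522, -0.0104]
ee_rot: [0.242, 0.97, 0.0, 0.0]
ft_force: [-1.6, 0.8, 4.7]
grip_width: 0.225
grasp_force: 31.8
```

Contact felt. Release and lift, then look.

move_arm(
  plan=[
    {"delta_pos": [0, 0, 0], "turn": [0, 0, 0], "fingers": 0.7},
    {"delta_pos": [0, 0, 0], "turn": [0, 0, 0], "fingers": 0.55},
    {"delta_pos": [0, 0, 0], "turn": [0, 0, 0], "fingers": 0.5},
    {"delta_pos": [0, 0, -0.02], "turn": [0, 0, 0], "fingers": 0.5},
    {"delta_pos": [0, 0, -0.06], "turn": [0, 0, 0], "fingers": 0.5},
    {"delta_pos": [0, 0, -0.12], "turn": [0, 0, 0], "fingers": 0.3},
    {"delta_pos": [0, 0, -0.14], "turn": [0, 0, 0], "fingers": 0.3},
    {"delta_pos": [0, 0, -0.14], "turn": [0, 0, 0], "fingers": 0.3},
  ],
)

```text
clock: 8.98
position: [0.463, -0.1522, 0.1306]
ee_rot: [0.242, 0.97, 0.001, 0.002]
ft_force: [-0.6, -0.3, -0.9]
grip_width: 0.698
grasp_force: 0.0
```

```bash
python3 - <<'E'
from h import *
o=get_obs(); c=camera('wrist'); P=wcloud(o,c)
m=(np.hypot(P[...,0]-.462,P[...,1]+.153)<.04)&(abs(P[...,2]-.022)<.004); q=P[m]; print('oblong',m.sum(),np.median(q[:,2]),rect(q))
m=(np.hypot(P[...,0]-.625,P[...,1]+.247)<.03)&(abs(P[...,2]-.06)<.004); q=P[m]; print('hex',m.sum(),rect(q) if len(q)>10 else '')
tgt(.6252,-.2472,.1,80.4)
E
```

```text
oblong 896 0.02147647133540509 (array([ 462.8, -151.6]), array([19.8, 35.9]), 'long axis yaw', np.float32(151.4))
hex 0 
dpos [-0.1887 -0.0076  0.0293] turn [ 0.001  0.001 -0.321] yaw now 62.0 j [-0.48  0.08  0.74  1.95 -0.06  1.13  1.37] t 9.025 pos [ 0.4621 -0.152   0.1292]
```

The oblong sits flat and centred (top at 21.5 mm). Now the hex.

Scaled: -0.321 rad / 4 = -0.0803.

move_arm(
  plan=[
    {"delta_pos": [-0.05, -0.002, 0], "turn": [0, 0, -0.025], "fingers": 0.25},
    {"delta_pos": [-0.11, -0.004, 0.01], "turn": [0, 0, -0.05], "fingers": 0.25},
    {"delta_pos": [-0.165, -0.007, 0.029], "turn": [0, 0, -0.0803], "fingers": 0.25},
    {"delta_pos": [-0.189, -0.008, 0.029], "turn": [0, 0, -0.0803], "fingers": 0.25},
    {"delta_pos": [-0.189, -0.008, 0.029], "turn": [0, 0, -0.0803], "fingers": 0.25},
    {"delta_pos": [-0.189, -0.008, 0.029], "turn": [0, 0, -0.0803], "fingers": 0.25},
    {"delta_pos": [-0.189, -0.008, 0.029], "turn": [0, 0, -0.0803], "fingers": 0.25},
  ],
)

```text
clock: 9.9
position: [0.6246, -0.2474, 0.1001]
ee_rot: [0.084, 0.996, 0.0, -0.0]
ft_force: [-0.1, -0.0, 0.8]
grip_width: 0.75
grasp_force: 0.0
```

```bash
python3 - <<'E'
from h import *
o=get_obs(); c=camera('wrist'); P=wcloud(o,c); hsv=cv2.cvtColor(c['color'],cv2.COLOR_RGB2HSV)
m=(np.hypot(P[...,0]-.625,P[...,1]+.247)<.03)&(abs(P[...,2]-.06)<.003); q=P[m]; print('hex',m.sum(),rect(q))
m=(np.hypot(P[...,0]-.625,P[...,1]+.247)<.04)&(abs(P[...,2]-.04)<.003); q=P[m]; print('rnd',m.sum(),cv2.minEnclosingCircle((q[:,:2]*1000).astype(np.float32)))
tgt(.6252,-.2472,.1,80.4)
E
```

```text
hex 3022 (array([ 625.3, -246.6]), array([42.1, 47. ]), 'long axis yaw', np.float32(110.9))
rnd 1069 ((623.873046875, -245.7747344970703), 27.573530197143555)
dpos [-0.0004  0.0002  0.0004] turn [0.001 0.    0.   ] yaw now 80.4 j [-0.17  0.58  0.68  1.48 -0.38  1.21  1.97] t 9.95 pos [ 0.6247 -0.2474  0.1004]
```

Scaled: 0.001 rad / 4 = 0.0003.

move_arm(
  force=40,
  plan=[
    {"delta_pos": [-0.0005, 0.0005, 0.03], "turn": [0.0003, 0, -0.002], "fingers": 0.25},
    {"delta_pos": [-0.0005, 0.0005, 0.06], "turn": [0.0003, 0, -0.002], "fingers": 0.25},
    {"delta_pos": [-0.0005, 0.0005, 0.077], "turn": [0.0003, 0, -0.002], "fingers": 0.25},
    {"delta_pos": [-0.0005, 0.0005, 0.077], "turn": [0.0003, 0, -0.002], "fingers": 0.25},
    {"delta_pos": [-0.0005, 0.0005, 0.077], "turn": [0.0003, 0, -0.002], "fingers": 0.4},
    {"delta_pos": [-0.0005, 0.0005, 0.077], "turn": [0.0003, 0, -0.002], "fingers": 0.5},
    {"delta_pos": [-0.0005, 0.0005, 0.077], "turn": [0.0003, 0, -0.002], "fingers": 0.6},
    {"delta_pos": [-0.0005, 0.0005, 0.077], "turn": [0.0003, 0, -0.002], "fingers": 0.65},
    {"delta_pos": [-0.0005, 0.0005, 0.077], "turn": [0.0003, 0, -0.002], "fingers": 0.65},
  ],
)

```text
clock: 11.08
position: [0.6265, -0.248, 0.0247]
ee_rot: [0.08, 0.997, -0.001, 0.001]
ft_force: [-0.3, 0.1, 6.9]
grip_width: 0.476
grasp_force: 41.5
```

```bash
python3 -c "
from h import *
tgt(.6425,.2533,.1,52)"
```

```text
dpos [ 0.0638  0.4973 -0.0759] turn [-0.     0.002  0.503] yaw now 80.8 j [-0.14  0.66  0.64  1.54 -0.43  1.09  2.01] t 11.075 pos [ 0.6265 -0.248   0.0247]
```

Hex gripped (40.5 mm). Lift, then traverse.

Scaled: 0.503 rad / 4 = 0.1258.

move_arm(
  plan=[
    {"delta_pos": [0, 0, -0.02], "turn": [0, 0, 0], "fingers": 0.65},
    {"delta_pos": [0, 0, -0.05], "turn": [0, 0, 0], "fingers": 0.65},
    {"delta_pos": [0.002, 0.02, -0.076], "turn": [0, 0, 0.005], "fingers": 0.65},
    {"delta_pos": [0.008, 0.065, -0.076], "turn": [0, 0, 0.0175], "fingers": 0.65},
    {"delta_pos": [0.015, 0.12, -0.076], "turn": [0, 0, 0.0325], "fingers": 0.65},
    {"delta_pos": [0.023, 0.175, -0.076], "turn": [0, 0, 0.0475], "fingers": 0.65},
    {"delta_pos": [0.03, 0.23, -0.076], "turn": [0, 0, 0.0625], "fingers": 0.65},
    {"delta_pos": [0.037, 0.285, -0.076], "turn": [0, 0, 0.0775], "fingers": 0.65},
    {"delta_pos": [0.044, 0.34, -0.076], "turn": [0, 0, 0.09], "fingers": 0.65},
    {"delta_pos": [0.051, 0.395, -0.076], "turn": [0, 0, 0.1025], "fingers": 0.65},
    {"delta_pos": [0.058, 0.45, -0.076], "turn": [0, 0, 0.115], "fingers": 0.65},
    {"delta_pos": [0.064, 0.497, -0.076], "turn": [0, 0, 0.1258], "fingers": 0.65},
  ],
)

```text
clock: 12.58
position: [0.6412, 0.2561, 0.0999]
ee_rot: [0.325, 0.946, -0.0, 0.0]
ft_force: [1.1, -0.5, -2.2]
grip_width: 0.478
grasp_force: 41.4
```

move_arm(
  plan=[
    {"delta_pos": [0, 0, 0], "turn": [0, 0, 0], "fingers": 0.65},
    {"delta_pos": [0, 0, 0], "turn": [0, 0, 0], "fingers": 0.65},
    {"delta_pos": [0, 0, 0], "turn": [0, 0, 0], "fingers": 0.65},
  ],
)

```text
clock: 12.95
position: [0.642, 0.2515, 0.0994]
ee_rot: [0.326, 0.945, -0.001, 0.0]
ft_force: [0.2, -0.8, -2.5]
grip_width: 0.477
grasp_force: 41.4
```

```bash
python3 - <<'E'
from h import *
tgt(.6425,.2533,-.0105,52)
o=get_obs(); c=camera('wrist'); P=wcloud(o,c); save('w6.png',c['color'])
R=Ro.from_quat(o['ee_rot']).as_matrix(); Q=(P-o['position'])@R
hsv=cv2.cvtColor(c['color'],cv2.COLOR_RGB2HSV)
m=(np.hypot(P[...,0]-.6425,P[...,1]-.253)<.045)&(abs(P[...,2]-.004)<.003)&(hsv[...,1]<60); print('felt',m.sum(),cv2.minEnclosingCircle((P[m][:,:2]*1000).astype(np.float32)))
m=(abs(Q[...,1])<.02)&(abs(Q[...,0])<.03)&(Q[...,2]<0)&(Q[...,2]>-.045);q=Q[m];print('blk',len(q),q.min(0),q.max(0))
E
```

```text
dpos [0.0008 0.0018 0.1099] turn [-0.001  0.001 -0.002] yaw now 51.9 j [-0.91  0.63  0.7   1.43 -0.41  1.23  0.74] t 12.95 pos [0.642  0.2515 0.0994]
felt 3658 ((645.0250244140625, 253.7453155517578), 35.05713653564453)
blk 7054 [-0.02261594 -0.01999785 -0.04489792] [ 0.02586702  0.01999768 -0.0138804 ]
```

View pics/w6.png

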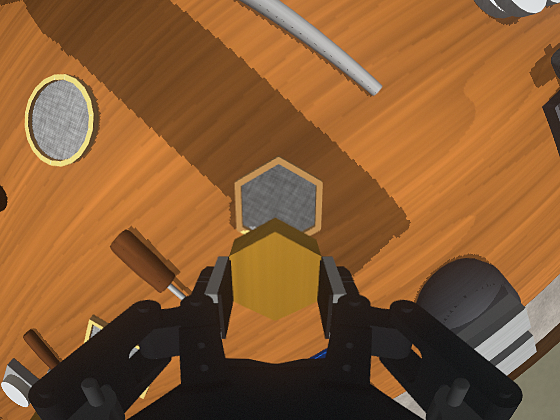

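The wrist view shows the hex held level at (275,270), parallel to its tray at (279,200). Lower.

move_arm(
  plan=[
    {"delta_pos": [0, 0.002, 0.04], "turn": [0, 0, 0], "fingers": 0.65},
    {"delta_pos": [0, 0.002, 0.08], "turn": [0, 0, 0], "fingers": 0.65},
    {"delta_pos": [0, 0.002, 0.1], "turn": [0, 0, 0], "fingers": 0.65},
    {"delta_pos": [0, 0.002, 0.106], "turn": [0, 0, 0], "fingers": 0.65},
    {"delta_pos": [0, 0.002, 0.109], "turn": [0, 0, 0], "fingers": 0.65},
    {"delta_pos": [0, 0.002, 0.109], "turn": [0, 0, 0], "fingers": 0.65},
    {"delta_pos": [0, 0.002, 0.109], "turn": [0, 0, 0], "fingers": 0.65},
  ],
)

```text
clock: 13.88
position: [0.6434, 0.2551, -0.0092]
ee_rot: [0.325, 0.946, 0.0, 0.001]
ft_force: [0.2, 0.8, -2.1]
grip_width: 0.474
grasp_force: 41.4
```

move_arm(
  plan=[
    {"delta_pos": [0, 0, 0.001], "turn": [0, 0, 0], "fingers": 0.65},
    {"delta_pos": [0, 0, 0.002], "turn": [0, 0, 0], "fingers": 0.65},
    {"delta_pos": [0, 0, 0.002], "turn": [0, 0, 0], "fingers": 0.65},
  ],
)

```text
clock: 14.25
position: [0.643, 0.255, -0.0112]
ee_rot: [0.325, 0.946, -0.0, 0.0]
ft_force: [-3.3, -0.6, 5.2]
grip_width: 0.479
grasp_force: 42.3
```

move_arm(
  plan=[
    {"delta_pos": [0, 0, 0], "turn": [0, 0, 0], "fingers": 0.45},
    {"delta_pos": [0, 0, 0], "turn": [0, 0, 0], "fingers": 0.35},
    {"delta_pos": [0, 0, 0], "turn": [0, 0, 0], "fingers": 0.3},
    {"delta_pos": [0, 0, -0.02], "turn": [0, 0, 0], "fingers": 0.3},
    {"delta_pos": [0, 0, -0.06], "turn": [0, 0, 0], "fingers": 0.2},
    {"delta_pos": [0, 0, -0.12], "turn": [0, 0, 0], "fingers": 0.15},
    {"delta_pos": [0, 0, -0.12], "turn": [0, 0, 0], "fingers": 0.15},
    {"delta_pos": [0, 0, -0.12], "turn": [0, 0, 0], "fingers": 0.15},
  ],
)

```text
clock: 15.25
position: [0.6429, 0.2551, 0.1087]
ee_rot: [0.325, 0.946, 0.0, 0.0]
ft_force: [0.3, -0.2, -0.7]
grip_width: 0.848
grasp_force: 0.0
```

```bash
python3 - <<'E'
from h import *
o=get_obs(); c=camera('wrist'); P=wcloud(o,c)
m=(np.hypot(P[...,0]-.6425,P[...,1]-.2533)<.04)&(abs(P[...,2]-.024)<.004); q=P[m]; print('hex',m.sum(),np.percentile(q[:,2],[5,50,95]),rect(q))
tgt(.6239,-.2458,.1,55.5)
E
```

```text
hex 2257 [0.02236627 0.02351441 0.0245792 ] (array([642.3, 256.3]), array([42. , 48.1]), 'long axis yaw', np.float32(140.8))
dpos [-0.2935 -0.4061  0.008 ] turn [-0.001 -0.    -0.061] yaw now 52.0 j [-0.91  0.63  0.7   1.41 -0.41  1.25  0.73] t 15.3 pos [0.6424 0.255  0.1076]
```

The hex is flat in its tray. On to the round block.

move_arm(
  plan=[
    {"delta_pos": [-0.294, -0.406, 0.008], "turn": [0, 0, 0], "fingers": 0.12},
    {"delta_pos": [-0.294, -0.406, 0.008], "turn": [0, 0, 0], "fingers": 0.12},
    {"delta_pos": [-0.294, -0.406, 0.008], "turn": [0, 0, 0], "fingers": 0.12},
    {"delta_pos": [-0.294, -0.406, 0.008], "turn": [0, 0, 0], "fingers": 0.12},
    {"delta_pos": [-0.294, -0.406, 0.008], "turn": [0, 0, 0], "fingers": 0.12},
    {"delta_pos": [-0.294, -0.406, 0.008], "turn": [0, 0, 0], "fingers": 0.12},
    {"delta_pos": [-0.294, -0.406, 0.008], "turn": [0, 0, 0], "fingers": 0.12},
    {"delta_pos": [-0.294, -0.406, 0.008], "turn": [0, 0, 0], "fingers": 0.12},
    {"delta_pos": [-0.294, -0.406, 0.008], "turn": [0, 0, 0], "fingers": 0.12},
    {"delta_pos": [-0.294, -0.406, 0.008], "turn": [0, 0, 0], "fingers": 0.12},
    {"delta_pos": [-0.294, -0.406, 0.008], "turn": [0, 0, 0], "fingers": 0.12},
    {"delta_pos": [-0.294, -0.406, 0.008], "turn": [0, 0, 0], "fingers": 0.12},
  ],
)

```text
clock: 16.8
position: [0.6252, -0.2443, 0.1001]
ee_rot: [0.324, 0.946, -0.0, -0.0]
ft_force: [0.8, 0.4, -0.1]
grip_width: 0.879
grasp_force: 0.0
```

```bash
python3 - <<'E'
from h import *
o=get_obs(); c=camera('wrist'); P=wcloud(o,c)
m=(np.hypot(P[...,0]-.624,P[...,1]+.246)<.045)&(abs(P[...,2]-.04)<.003); q=P[m]; print('rnd',m.sum(),rect(q),cv2.minEnclosingCircle((q[:,:2]*1000).astype(np.float32)))
m=(np.hypot(P[...,0]-.624,P[...,1]+.246)<.06)&(abs(P[...,2]-.02)<.003); q=P[m]; print('sq',m.sum(),rect(q))
tgt(.6239,-.2458,.003,52)
E
```

```text
rnd 4007 (array([ 624.3, -245.6]), array([54.3, 54.1]), 'long axis yaw', np.float32(7.0)) ((624.2503662109375, -245.86082458496094), 27.651702880859375)
sq 1924 (array([ 622.6, -245.8]), array([63.9, 64. ]), 'long axis yaw', np.float32(100.6))
dpos [ 0.0003 -0.0017  0.0972] turn [-0.     0.     0.002] yaw now 52.1 j [-0.23  0.61  0.78  1.49 -0.44  1.22  1.51] t 16.85 pos [ 0.6252 -0.2446  0.1002]
```

move_arm(
  force=35,
  plan=[
    {"delta_pos": [0, -0.0015, 0.03], "turn": [0, 0, 0], "fingers": 0.12},
    {"delta_pos": [0, -0.0015, 0.07], "turn": [0, 0, 0], "fingers": 0.12},
    {"delta_pos": [0, -0.0015, 0.1], "turn": [0, 0, 0], "fingers": 0.12},
    {"delta_pos": [0, -0.0015, 0.1], "turn": [0, 0, 0], "fingers": 0.12},
    {"delta_pos": [0, -0.0015, 0.1], "turn": [0, 0, 0], "fingers": 0.25},
    {"delta_pos": [0, -0.0015, 0.1], "turn": [0, 0, 0], "fingers": 0.35},
    {"delta_pos": [0, -0.0015, 0.1], "turn": [0, 0, 0], "fingers": 0.45},
    {"delta_pos": [0, -0.0015, 0.1], "turn": [0, 0, 0], "fingers": 0.5},
    {"delta_pos": [0, -0.0015, 0.1], "turn": [0, 0, 0], "fingers": 0.5},
  ],
)

```text
clock: 17.98
position: [0.6249, -0.2476, 0.0025]
ee_rot: [0.325, 0.946, -0.0, 0.001]
ft_force: [-1.4, 2.1, 7.5]
grip_width: 0.633
grasp_force: 35.5
```

```bash
python3 -c "
from h import *
tgt(.4515,.1438,.09,52)"
```

```text
dpos [ 0.3773  0.202  -0.0885] turn [0.001 0.003 0.001] yaw now 52.0 j [-0.19  0.71  0.71  1.56 -0.51  1.06  1.56] t 17.975 pos [ 0.6249 -0.2476  0.0025]
```

move_arm(
  plan=[
    {"delta_pos": [0, 0, -0.02], "turn": [0, 0, 0], "fingers": 0.5},
    {"delta_pos": [0, 0, -0.05], "turn": [0, 0, 0], "fingers": 0.5},
    {"delta_pos": [0.01, 0.005, -0.09], "turn": [0, 0, 0], "fingers": 0.5},
    {"delta_pos": [0.055, 0.03, -0.09], "turn": [0, 0, 0], "fingers": 0.5},
    {"delta_pos": [0.105, 0.056, -0.09], "turn": [0, 0, 0], "fingers": 0.5},
    {"delta_pos": [0.155, 0.083, -0.09], "turn": [0, 0, 0], "fingers": 0.5},
    {"delta_pos": [0.205, 0.11, -0.09], "turn": [0, 0, 0], "fingers": 0.5},
    {"delta_pos": [0.255, 0.137, -0.09], "turn": [0, 0, 0], "fingers": 0.5},
    {"delta_pos": [0.305, 0.163, -0.09], "turn": [0, 0, 0], "fingers": 0.5},
    {"delta_pos": [0.35, 0.188, -0.09], "turn": [0, 0, 0], "fingers": 0.5},
    {"delta_pos": [0.377, 0.202, -0.09], "turn": [0, 0, 0], "fingers": 0.5},
    {"delta_pos": [0.377, 0.202, -0.09], "turn": [0, 0, 0], "fingers": 0.5},
  ],
)

```text
clock: 19.48
position: [0.4505, 0.1463, 0.0911]
ee_rot: [0.324, 0.946, 0.001, 0.0]
ft_force: [-0.2, -1.1, -0.9]
grip_width: 0.637
grasp_force: 37.2
```

move_arm(
  plan=[
    {"delta_pos": [0, 0, 0], "turn": [0, 0, 0], "fingers": 0.5},
    {"delta_pos": [0, 0, 0], "turn": [0, 0, 0], "fingers": 0.5},
    {"delta_pos": [0, 0, 0], "turn": [0, 0, 0], "fingers": 0.5},
  ],
)

```text
clock: 19.85
position: [0.4513, 0.1431, 0.09]
ee_rot: [0.326, 0.945, -0.001, 0.0]
ft_force: [-1.0, -0.2, -0.8]
grip_width: 0.633
grasp_force: 37.2
```

```bash
python3 - <<'E'
from h import *
tgt(.4515,.1438,-.0125,52)
o=get_obs(); c=camera('wrist'); P=wcloud(o,c); save('w7.png',c['color'])
R=Ro.from_quat(o['ee_rot']).as_matrix(); Q=(P-o['position'])@R
m=(abs(Q[...,1])<.025)&(abs(Q[...,0])<.04)&(Q[...,2]<0)&(Q[...,2]>-.04);q=Q[m];print('blk',len(q),q.min(0),q.max(0))
t=camera('top'); hsv=cv2.cvtColor(t['color'],cv2.COLOR_RGB2HSV)
E
```

```text
dpos [0.0003 0.0008 0.1025] turn [-0.001  0.001 -0.001] yaw now 51.9 j [-1.12  0.11  0.77  2.02 -0.09  1.04  0.59] t 19.85 pos [0.4513 0.1431 0.09  ]
blk 10304 [-0.02648946 -0.02499791 -0.03921586] [ 0.0291868   0.02499479 -0.01749481]
```

View pics/w7.png

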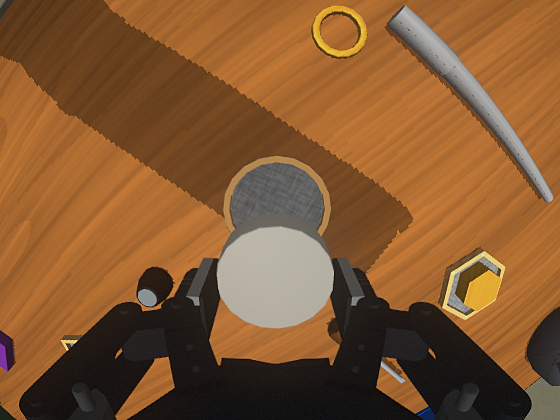

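The wrist view shows the round block held level at (275,275) with its tray at (277,205). The loupe at (152,287) is clear of the fingers. Lower.

move_arm(
  plan=[
    {"delta_pos": [-0.001, 0.001, 0.04], "turn": [0, 0, 0], "fingers": 0.5},
    {"delta_pos": [-0.001, 0.001, 0.075], "turn": [0, 0, 0], "fingers": 0.5},
    {"delta_pos": [-0.001, 0.001, 0.093], "turn": [0, 0, 0], "fingers": 0.5},
    {"delta_pos": [-0.001, 0.001, 0.099], "turn": [0, 0, 0], "fingers": 0.5},
    {"delta_pos": [-0.001, 0.001, 0.102], "turn": [0, 0, 0], "fingers": 0.5},
    {"delta_pos": [-0.001, 0.001, 0.102], "turn": [0, 0, 0], "fingers": 0.5},
    {"delta_pos": [-0.001, 0.001, 0.102], "turn": [0, 0, 0], "fingers": 0.5},
  ],
)

```text
clock: 20.82
position: [0.4528, 0.1444, -0.0114]
ee_rot: [0.325, 0.946, 0.0, 0.0]
ft_force: [0.6, 0.5, -1.3]
grip_width: 0.636
grasp_force: 37.2
```

move_arm(
  plan=[
    {"delta_pos": [0, 0, 0.001], "turn": [0, 0, 0], "fingers": 0.5},
    {"delta_pos": [0, 0, 0.0015], "turn": [0, 0, 0], "fingers": 0.5},
    {"delta_pos": [0, 0, 0.0015], "turn": [0, 0, 0], "fingers": 0.5},
  ],
)

```text
clock: 21.2
position: [0.4524, 0.1442, -0.0135]
ee_rot: [0.325, 0.946, -0.0, 0.0]
ft_force: [-0.4, 0.3, 0.3]
grip_width: 0.636
grasp_force: 37.5
```

move_arm(
  plan=[
    {"delta_pos": [0, 0, 0.001], "turn": [0, 0, 0], "fingers": 0.5},
    {"delta_pos": [0, 0, 0.001], "turn": [0, 0, 0], "fingers": 0.5},
  ],
)

```text
clock: 21.45
position: [0.4524, 0.1442, -0.0137]
ee_rot: [0.325, 0.946, -0.0, -0.0]
ft_force: [-7.5, -0.8, 18.6]
grip_width: 0.636
grasp_force: 39.1
```

Seated, with force rising on contact. Release and lift.

move_arm(
  plan=[
    {"delta_pos": [0, 0, -0.001], "turn": [0, 0, 0], "fingers": 0.33},
    {"delta_pos": [0, 0, -0.001], "turn": [0, 0, 0], "fingers": 0.2},
    {"delta_pos": [0, 0, -0.001], "turn": [0, 0, 0], "fingers": 0.15},
    {"delta_pos": [0, 0, -0.015], "turn": [0, 0, 0], "fingers": 0.15},
    {"delta_pos": [0, 0, -0.05], "turn": [0, 0, 0], "fingers": 0.1},
    {"delta_pos": [0, 0, -0.11], "turn": [0, 0, 0], "fingers": 0.05},
    {"delta_pos": [0, 0, -0.12], "turn": [0, 0, 0], "fingers": 0.05},
    {"delta_pos": [0, 0, -0.12], "turn": [0, 0, 0], "fingers": 0.05},
  ],
)

```text
clock: 22.45
position: [0.4526, 0.1446, 0.1062]
ee_rot: [0.325, 0.946, 0.001, 0.0]
ft_force: [-0.1, 0.6, -1.2]
grip_width: 0.949
grasp_force: 0.0
```

```bash
python3 - <<'E'
from h import *
o=get_obs(); c=camera('wrist'); P=wcloud(o,c)
m=(np.hypot(P[...,0]-.4515,P[...,1]-.1438)<.045)&(abs(P[...,2]-.024)<.004); q=P[m]; print('rnd',m.sum(),np.percentile(q[:,2],[5,50,95]),cv2.minEnclosingCircle((q[:,:2]*1000).astype(np.float32)))
m=(np.hypot(P[...,0]-.6774,P[...,1]+.0178)<.06)&(abs(P[...,2]-.0045)<.0025); q=P[m]; print('sqfelt',m.sum(),rect(q) if len(q)>10 else '')
tgt(.622,-.2458,.09,100.6); tgt(.622,-.2458,.09,10.6)
E
```

```text
rnd 3510 [0.02232475 0.02347024 0.02452571] ((451.82830810546875, 145.40481567382812), 27.90917205810547)
sqfelt 0 
dpos [-0.374  -0.203   0.0153] turn [-0.001 -0.    -0.847] yaw now 52.0 j [-1.16  0.09  0.8   2.01 -0.07  1.08  0.58] t 22.5 pos [0.452  0.1443 0.1052]
dpos [-0.374  -0.203   0.0153] turn [-0.001  0.     0.723] yaw now 52.0 j [-1.16  0.09  0.8   2.01 -0.07  1.08  0.58] t 22.5 pos [0.452  0.1443 0.1052]
```

The round block is flat and centred. Last, the square block, gripped at yaw 10.6°.

Scaled: 0.723 rad / 4 = 0.1808.

move_arm(
  plan=[
    {"delta_pos": [-0.374, -0.203, 0.015], "turn": [0, 0, 0.1808], "fingers": 0.05},
    {"delta_pos": [-0.374, -0.203, 0.015], "turn": [0, 0, 0.1808], "fingers": 0.05},
    {"delta_pos": [-0.374, -0.203, 0.015], "turn": [0, 0, 0.1808], "fingers": 0.05},
    {"delta_pos": [-0.374, -0.203, 0.015], "turn": [0, 0, 0.1808], "fingers": 0.05},
    {"delta_pos": [-0.374, -0.203, 0.015], "turn": [0, 0, 0.1808], "fingers": 0.05},
    {"delta_pos": [-0.374, -0.203, 0.015], "turn": [0, 0, 0.1808], "fingers": 0.05},
    {"delta_pos": [-0.374, -0.203, 0.015], "turn": [0, 0, 0.1808], "fingers": 0.05},
    {"delta_pos": [-0.374, -0.203, 0.015], "turn": [0, 0, 0.1808], "fingers": 0.05},
    {"delta_pos": [-0.374, -0.203, 0.015], "turn": [0, 0, 0.1808], "fingers": 0.05},
    {"delta_pos": [-0.374, -0.203, 0.015], "turn": [0, 0, 0.1808], "fingers": 0.05},
    {"delta_pos": [-0.374, -0.203, 0.015], "turn": [0, 0, 0.1808], "fingers": 0.05},
    {"delta_pos": [-0.374, -0.203, 0.015], "turn": [0, 0, 0.1808], "fingers": 0.05},
  ],
)

```text
clock: 24.0
position: [0.6224, -0.2451, 0.0909]
ee_rot: [0.638, 0.77, -0.0, 0.0]
ft_force: [0.1, 0.3, -0.0]
grip_width: 0.95
grasp_force: 0.0
```

```bash
python3 - <<'E'
from h import *
o=get_obs(); c=camera('wrist'); P=wcloud(o,c)
m=(np.hypot(P[...,0]-.622,P[...,1]+.246)<.06)&(abs(P[...,2]-.02)<.003); q=P[m]; print('sq',m.sum(),rect(q))
tgt(.622,-.2458,-.021,10.6)
E
```

```text
sq 6309 (array([ 622.6, -245.5]), array([63.7, 63.8]), 'long axis yaw', np.float32(100.7))
dpos [-0.0003 -0.0005  0.1119] turn [0.    0.001 0.001] yaw now 10.6 j [-0.3   0.66  0.89  1.51 -0.53  1.23  0.85] t 24.05 pos [ 0.6224 -0.2453  0.0909]
```

move_arm(
  force=80,
  plan=[
    {"delta_pos": [0, 0, 0.04], "turn": [0, 0, 0], "fingers": 0.05},
    {"delta_pos": [0, 0, 0.08], "turn": [0, 0, 0], "fingers": 0.05},
    {"delta_pos": [0, 0, 0.105], "turn": [0, 0, 0], "fingers": 0.05},
    {"delta_pos": [0, 0, 0.113], "turn": [0, 0, 0], "fingers": 0.05},
    {"delta_pos": [0, 0, 0.113], "turn": [0, 0, 0], "fingers": 0.05},
    {"delta_pos": [0, 0, 0.113], "turn": [0, 0, 0], "fingers": 0.15},
    {"delta_pos": [0, 0, 0.113], "turn": [0, 0, 0], "fingers": 0.25},
    {"delta_pos": [0, 0, 0.113], "turn": [0, 0, 0], "fingers": 0.35},
    {"delta_pos": [0, 0, 0.113], "turn": [0, 0, 0], "fingers": 0.45},
    {"delta_pos": [0, 0, 0.113], "turn": [0, 0, 0], "fingers": 0.45},
  ],
)

```text
clock: 25.3
position: [0.6226, -0.2465, -0.0204]
ee_rot: [0.639, 0.769, 0.0, 0.001]
ft_force: [-4.1, 1.6, 11.2]
grip_width: 0.723
grasp_force: 86.4
```

```bash
python3 -c "
from h import *
tgt(.6774,-.0178,.06,23.1)"
```

```text
dpos [ 0.2146  0.096  -0.0806] turn [ 0.001  0.001 -0.218] yaw now 10.6 j [-0.25  0.78  0.8   1.58 -0.62  1.05  0.91] t 25.3 pos [ 0.6226 -0.2465 -0.0204]
```

Scaled: -0.218 rad / 4 = -0.0545.

move_arm(
  plan=[
    {"delta_pos": [0, 0, -0.015], "turn": [0, 0, 0], "fingers": 0.45},
    {"delta_pos": [0, 0, -0.045], "turn": [0, 0, 0], "fingers": 0.45},
    {"delta_pos": [0.005, 0.002, -0.08], "turn": [0, 0, 0], "fingers": 0.45},
    {"delta_pos": [0.035, 0.016, -0.08], "turn": [0, 0, -0.0075], "fingers": 0.45},
    {"delta_pos": [0.075, 0.034, -0.08], "turn": [0, 0, -0.02], "fingers": 0.45},
    {"delta_pos": [0.115, 0.052, -0.08], "turn": [0, 0, -0.03], "fingers": 0.45},
    {"delta_pos": [0.155, 0.07, -0.08], "turn": [0, 0, -0.04], "fingers": 0.45},
    {"delta_pos": [0.19, 0.085, -0.08], "turn": [0, 0, -0.05], "fingers": 0.45},
    {"delta_pos": [0.215, 0.096, -0.08], "turn": [0, 0, -0.0545], "fingers": 0.45},
    {"delta_pos": [0.215, 0.096, -0.08], "turn": [0, 0, -0.0545], "fingers": 0.45},
    {"delta_pos": [0.215, 0.096, -0.08], "turn": [0, 0, -0.0545], "fingers": 0.45},
    {"delta_pos": [0.215, 0.096, -0.08], "turn": [0, 0, -0.0545], "fingers": 0.45},
  ],
)

```text
clock: 26.8
position: [0.6767, -0.0188, 0.0576]
ee_rot: [0.552, 0.834, -0.001, 0.0]
ft_force: [0.8, -0.3, -7.1]
grip_width: 0.719
grasp_force: 90.8
```

```bash
python3 - <<'E'
from h import *
tgt(.6774,-.0178,-.0155,23.1)
o=get_obs(); c=camera('wrist'); P=wcloud(o,c); save('w8.png',c['color'])
R=Ro.from_quat(o['ee_rot']).as_matrix(); Q=(P-o['position'])@R
m=(abs(Q[...,1])<.028)&(abs(Q[...,0])<.05)&(Q[...,2]<0)&(Q[...,2]>-.043);q=Q[m];print('blk',len(q),q.min(0),q.max(0))
E
```

```text
dpos [0.0008 0.0011 0.0731] turn [-0.001  0.001 -0.003] yaw now 22.9 j [-0.59  0.69  0.81  1.51 -0.52  1.17  0.71] t 26.8 pos [ 0.6767 -0.0188  0.0576]
blk 15865 [-0.03192615 -0.02798891 -0.04180426] [ 0.0330481   0.02799217 -0.02107635]
```

View pics/w8.png

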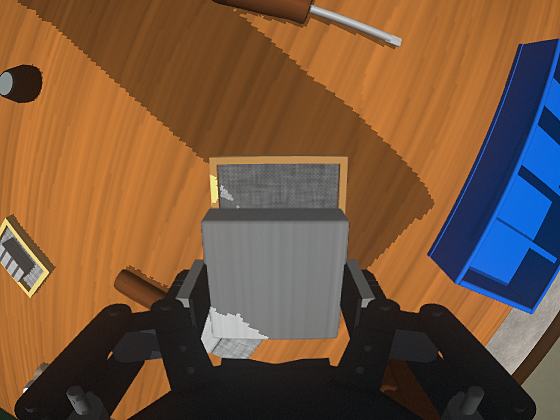

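The wrist view shows the square held level at (275,275), parallel with its tray, and nothing under the fingers. Lower.

move_arm(
  plan=[
    {"delta_pos": [0, 0.001, 0.03], "turn": [0, 0, 0], "fingers": 0.45},
    {"delta_pos": [0, 0.001, 0.055], "turn": [0, 0, 0], "fingers": 0.45},
    {"delta_pos": [0, 0.001, 0.066], "turn": [0, 0, 0], "fingers": 0.45},
    {"delta_pos": [0, 0.001, 0.07], "turn": [0, 0, 0], "fingers": 0.45},
    {"delta_pos": [0, 0.001, 0.072], "turn": [0, 0, 0], "fingers": 0.45},
    {"delta_pos": [0, 0.001, 0.072], "turn": [0, 0, 0], "fingers": 0.45},
    {"delta_pos": [0, 0.001, 0.072], "turn": [0, 0, 0], "fingers": 0.45},
  ],
)

```text
clock: 27.72
position: [0.6783, -0.0167, -0.0138]
ee_rot: [0.551, 0.834, -0.0, 0.001]
ft_force: [-0.1, -1.0, -6.5]
grip_width: 0.723
grasp_force: 90.8
```

move_arm(
  plan=[
    {"delta_pos": [0, 0, 0.001], "turn": [0, 0, 0], "fingers": 0.45},
    {"delta_pos": [0, 0, 0.0015], "turn": [0, 0, 0], "fingers": 0.45},
    {"delta_pos": [0, 0, 0.0015], "turn": [0, 0, 0], "fingers": 0.45},
  ],
)

```text
clock: 28.1
position: [0.6779, -0.0167, -0.016]
ee_rot: [0.551, 0.834, -0.0, 0.0]
ft_force: [0.2, -0.4, -6.3]
grip_width: 0.717
grasp_force: 90.8
```

move_arm(
  plan=[
    {"delta_pos": [0, 0, 0.0007], "turn": [0, 0, 0], "fingers": 0.45},
    {"delta_pos": [0, 0, 0.0007], "turn": [0, 0, 0], "fingers": 0.45},
  ],
)

```text
clock: 28.35
position: [0.678, -0.0167, -0.0163]
ee_rot: [0.551, 0.834, -0.0, 0.0]
ft_force: [-2.7, 1.1, -0.6]
grip_width: 0.718
grasp_force: 91.5
```

Weight is on the felt. Release and lift clear.

move_arm(
  plan=[
    {"delta_pos": [0, 0, 0], "turn": [0, 0, 0], "fingers": 0.2},
    {"delta_pos": [0, 0, 0], "turn": [0, 0, 0], "fingers": 0.1},
    {"delta_pos": [0, 0, 0], "turn": [0, 0, 0], "fingers": 0.05},
    {"delta_pos": [0, 0, -0.01], "turn": [0, 0, 0], "fingers": 0.05},
    {"delta_pos": [0, 0, -0.05], "turn": [0, 0, 0], "fingers": 0.05},
    {"delta_pos": [0, 0, -0.11], "turn": [0, 0, 0], "fingers": 0.05},
    {"delta_pos": [0, 0, -0.17], "turn": [0, 0, 0], "fingers": 0.05},
    {"delta_pos": [0, 0, -0.2], "turn": [0, 0, 0], "fingers": 0.05},
    {"delta_pos": [0, 0, -0.2], "turn": [0, 0, 0], "fingers": 0.05},
    {"delta_pos": [0, 0, -0.2], "turn": [0, 0, 0], "fingers": 0.05},
  ],
)

```text
clock: 29.6
position: [0.6777, -0.0164, 0.1829]
ee_rot: [0.551, 0.834, -0.0, -0.0]
ft_force: [0.4, -0.1, -0.3]
grip_width: 0.949
grasp_force: 0.0
```

```bash
python3 - <<'E'
from h import *
o=get_obs(); c=camera('wrist'); P=wcloud(o,c); save('w9.png',c['color'])
for n,x,y,h in(('sq',.6774,-.0178,.024),('obl',.462,-.153,.022),('hex',.6425,.255,.024),('rnd',.4515,.144,.024),('loupe',.438,.008,.03),('pot',.501,-.315,.046)):
    m=(np.hypot(P[...,0]-x,P[...,1]-y)<.055)&(abs(P[...,2]-h)<.004); q=P[m]
    print(n,m.sum(),np.percentile(q[:,2],[5,50,95]).round(4) if len(q)>20 else '',rect(q) if len(q)>20 else '')
print(o['position'],o['ft_force'])
E
```

```text
sq 3668 [0.0222 0.0235 0.0247] (array([677.8, -15.6]), array([63.8, 64.1]), 'long axis yaw', np.float32(112.8))
obl 382 [0.019  0.0215 0.0229] (array([ 463.4, -150.8]), array([21.3, 36.8]), 'long axis yaw', np.float32(151.8))
hex 0  
rnd 1  
loupe 294 [0.0271 0.0301 0.0315] (array([442.2,   9.7]), array([22.5, 22.8]), 'long axis yaw', np.float32(140.5))
pot 0  
[ 0.67767255 -0.01641389  0.18291295] [ 0.39737737 -0.1201662  -0.29437244]
```

View pics/w9.png

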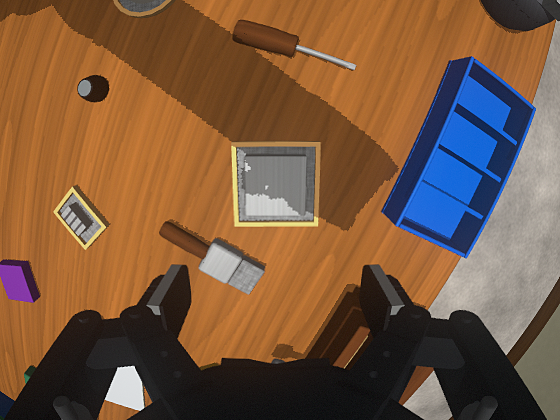

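The square lies flat and centred inside its tray at (277,184). The oblong is in its tray at (79,216), and the loupe stands untouched at (92,88). The hex and round were checked after placing, so I hand in.

```bash
python3 -c "
from h import *
print(hand_in())"
```

```text
the job is handed in; nothing more can be done
None
```

All four blocks went from the stack, top down, into their own trays, each measured flat on the felt inside the rim after its release; the loupe is where it was, the arm never went near the glass pot (though I didn't re-measure it), and the job was handed in at about 30 s.

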